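Set the root gap with a spacer and hold the plate closed for tacking

TASK

On the welding jig, stand the thinner of the two upright spacer bars in the gap between the sliding plate and the stop blocks, fully down on the bed and within the one bay that is wide enough for it, and let go of it. Then push the sliding plate up by its lug until its edge is pressed flush against the spacer, and finish while still holding it pressed there with the fingers against its return springs. Leave everything else on the bench alone.

Things in the scene. Friction and masses are not known exactly. Their poses are not given: they have to be found in the camera images.
- spacer_mid (a point): Centre of the thinner spacer bar: a plain aluminium bar standing upright and loose on the table, 16 mm thick (its x), 44 mm wide (its y), 90 mm tall (z up), 0.12 to 0.24 kg. This point is half-way up, 45 mm above its foot. Grip it at or above this point, or the fingertips meet the 22 mm high blocks when it goes into the gap.
- spare_mid (a point): Centre of the thicker spacer bar, which fits none of the gaps and is not needed: same look, 30 mm thick (x), 44 mm wide (y), 90 mm tall; 45 mm above its foot. The two bars may be in either place, at least 100 mm apart.
- lug (a point): Middle of the rear face (away from the gap) of the steel lug standing on the sliding plate: 12 mm thick (x), 50 mm wide (y), 45 mm tall above the plate's top; this point is half-way up, 22.5 mm above the plate's top. x axis: the closing direction, towards gap and stop blocks; y along the gap; z up. Behind the lug are 34 mm of flat plate top, ahead of it 44 mm up to the plate's edge.
- jig: The fixed welding jig, in a different place and turn each time; same axes as the lug. Its black base is 215 mm (x) by 232 mm (y), its top (the bed) 12 mm above the table. Plate top and stop blocks are 22 mm above the bed, the two side rails (107 mm either side in y) 26 mm. Origin: on the table, under the middle of the plate's gap edge when the plate is fully back.
- plate (a joint): The sliding plate, 190 mm wide along the gap, 90 mm from rear edge to gap edge: 0 m when drawn fully back by its springs (as at the start), growing as it is pushed towards the stop blocks. The return springs push back with about 3 N at 0 and 5 N at 6 mm, where the plate meets a spacer standing against the wide bay's block; let go, it returns to 0.
- gap_wide (a point): Middle of the wide bay, at bed level, with the plate fully back: here the gap is 22 mm wide (x, axes as the lug) between plate edge and stop block, 22 mm deep. Three 64 mm wide (y) blocks stand side by side in changing order; this is the shortest, set back furthest. The spacer goes in with its x along this x, either way round; its centre is then 45 mm above this point.
- gap_mid (a point): The same point of the bay at the middle-sized block: the gap is 12 mm wide, too narrow for the spacer.
- gap_narrow (a point): The same point of the bay at the longest block: the gap is 8 mm wide, too narrow for the spacer.
- bottle: White spray bottle, radius 30 mm, 170 mm tall, loose; origin under its centre. Leave alone.
- wrench: Wrench lying on the table, loose, along its x. Leave alone.
- offcut: Round steel offcut, 40 mm across, 30 mm tall, loose; origin under its centre. Leave alone.
- collar: Dark steel collar, 52 mm across, 22 mm tall, loose; origin under its centre. Leave alone.
- mug: White mug, 76 mm across, 90 mm tall, loose; origin under its centre. Leave alone.
Not all that is in view belongs to the job. Leave any turquoise look-alike of the part that bears spacer_mid alone.

How it is judged (in metres and radians):
On the way:
1. the thinner spacer stands on the bed within the wide bay, let go (x of spacer_mid in the frame of gap_wide between -0.006 and 0.006 m and y of spacer_mid in the frame of gap_wide between -0.018 and 0.018 m and z of spacer_mid in the frame of gap_wide between 0.042 and 0.048 m and angle between spacer_mid's own z axis and vertical below 0.12 rad and contact force between the fingers and spacer below 0.2 N and linear speed of spacer below 0.02 m/s), for 0.2 s.
At the end, for the whole second after the job is handed in: Thin spacer on the bed in the wide bay (within 18 mm of mid-bay, 3 mm of the bed, 0.06 rad of upright and square), at rest, untouched by the robot; plate closed onto it (joint 4.5 to 8 mm) and pressing it with over 1.5 N, fingers pressing the plate with over 3 N (x of spacer_mid in the frame of gap_wide between -0.006 and 0.006 m and y of spacer_mid in the frame of gap_wide between -0.018 and 0.018 m and z of spacer_mid in the frame of gap_wide between 0.042 and 0.048 m and angle between spacer_mid's own z axis and vertical below 0.12 rad and value of joint plate between 0.0045 and 0.008 m and angle between the x axis of spacer_mid and the x axis of lug, either way round below 0.06 rad and angle between spacer_mid's own z axis and vertical below 0.06 rad and contact force between plate and spacer above 1.5 N and contact force between the fingers and plate above 3 N and contact force between each of the arm, the fingers and spacer below 0.2 N and linear speed of spacer below 0.01 m/s); the arm keeps its last pose, push and grip.
It fails at once if the thicker spacer is moved more than 30 mm (distance of spare_mid from where it was at the start of the episode above 0.03 m).
It fails at once if another loose thing on the bench is moved more than 30 mm (distance of any of bottle, wrench, offcut, collar, mug from where it was at the start of the episode above 0.03 m).
It also fails if it takes over 61 s, if anything falls off the work surface, if the arm or the gripper's body presses on something with over 40 N, if the wrist force passes 120 N, or if a joint passes its speed limit or range.

ROBOT

A 6-joint arm with a two-finger parallel gripper is mounted at the origin on the work surface. World frame = base frame: x ahead of the robot, y to its left, z up, the work surface at z = 0. Lengths are in mm, angles in rad, forces in N, time in s.
With the tool pointing down it reaches from about 350 to 875 mm from the base axis. Payload 4.2 kg.
Tool frame: the origin (TCP) lies at the very end of the fingers, on their centre line; the grasp point (between the pads) lies 19 mm behind it (manip.grip_point_offset is the distance from the TCP to the grasp point, in mm); z points along the fingers, y is the line along which they close (so a half turn about z gives the same grasp; the last joint's range is limited). The gripper opens to 85 mm and grips with 20 to 120 N. Pads are 22 mm wide; open, the fingers measure 114 mm over their backs; the gripper's body (76 mm by 85 mm) begins 54 mm behind the grasp point. The pads swing forward as they close: fully open they stand 13 mm farther back than shut.
Start: joints at [1.52, 0.385, 0.008, 0, -1.194, -0.259], TCP at [190.51, 595.235, 231.312] pointing down, gripper open.
Joint ranges: [-3.14, 3.14], [-1.21, 2.06], [-1.07, 1.41], [-3.16, 2.05], [-2.99, -0.16], [-3.1, 3.1]. Speed limits (rad/s): [2.79, 2.79, 3.14, 3.14, 3.14, 3.14].

INTERFACE

Orientations are given as a rotation vector (axis times angle).
In Python, from cell import manip, eyes, close_job gives the robot as it stands.
- The arm moves only by the tool arm_command, never from a script. Its argument "increments" is a list of rows, each an object with "offset": the shift along the tool's x, y, z in cm, a list of three; "rot": the turn, a rotation vector about the tool's x, y, z in degrees, a list of three; "claw": the finger opening in cm, from 0 to 8.54. In form: [{"offset": [tx, ty, tz], "rot": [wx, wy, wz], "claw": claw}, ...]. A call has 1 to 20 rows; each row is the pose to reach, as a shift and turn from the pose commanded when the call began, along the tool's axes at that moment; what a row does not reach only later rows make up. A row lasts 1/12 s, in which the tool goes at most 41.7 mm and 7.16 degrees, less where a joint would pass 70% of its speed; a pose out of reach is approached as far as the arm can. A call with a gripper value outside its range is refused whole. The fingers move at their own pace and stop on an object; the grip force is fixed at half the most. Time passes only in rows, so rows that repeat a pose let the fingers close. It gives the time, the measured TCP pose, the force, the opening and the grip force at its end, in the units of the state.
- manip.get_state(): the state, without advancing time (a new reading comes with each control period).
- eyes.read_camera(name): name is "scene" or "top" or "wrist"; returns (picture, depth): 420x560x3 uint8, red, green, blue; 420x560 float32, mm along the optical axis (not along the pixel's ray), 0 where there is no reading.
- eyes.calibration(name): a dict with "fx", "fy", "cx", "cy" (pixels), "cam_to_world" (4x4, takes a point from camera to world coordinates). Camera axes: x right, y up, looking along -z (the intrinsics and any distortion apply to the point x, -y, -z); pixel columns grow to the right and rows downward; lengths in mm; the calibration is good to about 2 mm. The wrist camera is an equidistant fisheye: a pixel r from the principal point sees the ray r / f radians off the axis. A picture is of the moment at which its call begins: read the wrist's pose just before it. calibration takes no time and is no camera call; for the wrist camera it gives the pose at the moment of the call.
- close_job(): hands the job in; it is judged then, once.
The state is a dict: "clock": time; "q": joint angles; "joint_velocities": joint speeds; "effort": joint torques, N m; "ee_pos": TCP position; "tool_rot": TCP orientation; "ft_force": force on the tool from outside, world axes, zero at the start; "ft_torque": the same for the moment, N m; "width": opening from 0.0 (shut) to 1.0 (fully open); "grasp_force": force on a finger pad.
Only numpy, scipy, OpenCV 4.12 (cv2) and the standard library are available. Lean on these libraries where they do the work, as an engineer would, in place of code of your own. Each camera call takes 0.05 s, during which the arm holds its last target. There are 200 camera calls.

## Working session

There is one attempt and no reset: what is moved stays moved. The work goes in short steps, Python scripts to look and compute and a tool call to move; the robot and the scene stay as the last step left them, time stands still between calls to the robot, and variables do not carry over. Pictures are saved under pics/ and viewed, at most 10 in all, crops included, and the job is handed in when it is done.

Besides the shell and the picture viewer there is one more tool, called as name(argument=value, ...), one argument or row to a line, values as JSON. arm_command: Moves the arm, as the interface text tells. Its arguments: {"type":"object","properties":{"increments":{"type":"array","items":{"type":"object","properties":{"offset":{"type":"array","items":{"type":"number"}},"rot":{"type":"array","items":{"type":"number"}},"claw":{"type":"number"}}}}},"required":["increments"]}

```bash
mkdir -p pics; ls; cat > h.py <<'E'
import numpy as np, cv2
from cell import manip, eyes
def cloud(name):
    c=eyes.calibration(name); im,d=eyes.read_camera(name)
    v,u=np.mgrid[0:420,0:560]
    P=np.stack([(u-c['cx'])/c['fx']*d,-(v-c['cy'])/c['fy']*d,-d],-1)
    T=np.array(c['cam_to_world']); W=P@T[:3,:3].T+T[:3,3]; W[d==0]=np.nan
    return im,d,W,c
E
python3 - <<'E'
from h import *
print(manip.get_state())
for n in ['top','scene']:
    im,d,W,c=cloud(n); np.savez('pics/%s.npz'%n,im=im,W=W,d=d)
    cv2.imwrite('pics/%s.png'%n,im[:,:,::-1]); print(n,c)
E
```

```text
pics
{'clock': 0.0, 'q': array([ 1.51957879e+00,  3.85552420e-01,  6.63684688e-03, -5.01887983e-04,
       -1.19399398e+00, -2.58584980e-01]), 'joint_velocities': array([ 0.00135024,  0.00013052,  0.00017216, -0.00053125,  0.00035723,
        0.0027751 ]), 'effort': array([ 8.22813399e-04, -3.92288840e+01,  1.88407338e+01,  4.18618083e+00,
       -4.55533256e-03,  7.04257474e-06]), 'ee_pos': array([190.35634378, 594.69848437, 230.22796092]), 'tool_rot': array([ 3.10180835e+00, -4.84648327e-01, -3.84995604e-04]), 'ft_force': array([-0.32725312,  0.03401606,  0.23149722]), 'ft_torque': array([ 0.05028981, -0.02370687, -0.04125537]), 'grasp_force': 0.0, 'width': 0.9978937668197941}
top {'fx': 381.4983197566684, 'fy': 381.4983197566684, 'cx': 278.19472457751925, 'cy': 203.88655736616292, 'cam_to_world': array([[-9.81547271e-03,  9.81992262e-01, -1.88665986e-01,
         4.64721678e+02],
       [-9.99949656e-01, -1.00323147e-02, -1.94400965e-04,
         7.58122163e+01],
       [-2.08365679e-03,  1.88654579e-01,  9.82041297e-01,
         7.53631472e+02],
       [ 0.00000000e+00,  0.00000000e+00,  0.00000000e+00,
         1.00000000e+00]])}
scene {'fx': 426.02937002966377, 'fy': 426.02937002966377, 'cx': 281.84753221870193, 'cy': 206.6862143138307, 'cam_to_world': array([[-3.18061371e-02, -7.49947146e-01,  6.60732660e-01,
         1.26346902e+03],
       [ 9.99460137e-01, -1.84179520e-02,  2.72068821e-02,
         1.31249623e+02],
       [-8.23438123e-03,  6.61241300e-01,  7.50128081e-01,
         8.26088862e+02],
       [ 0.00000000e+00,  0.00000000e+00,  0.00000000e+00,
         1.00000000e+00]])}
```

View pics/top.png

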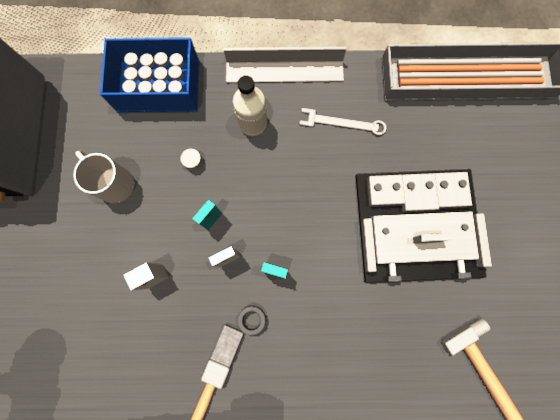

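View pics/scene.png

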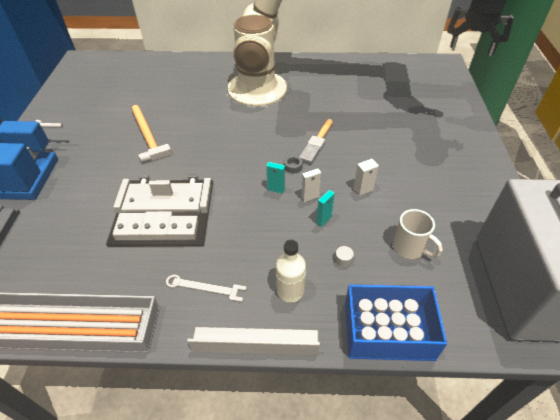

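The top view shows the thin bar at about (222,257), the thick one at (140,276) and turquoise decoys at (207,214) and (275,270). The jig is at about (425,225), with its closing direction up in the image (world +x).

```bash
python3 - <<'E'
from h import *
z=np.load('pics/top.npz'); im,W,d=z['im'],z['W'],z['d']
def blob(m,box,name,k=3):
    u0,u1,v0,v1=box; mm=np.zeros(m.shape,np.uint8); mm[v0:v1,u0:u1]=m[v0:v1,u0:u1]
    n,l,s,c=cv2.connectedComponentsWithStats(mm)
    for i in range(1,n):
        if s[i,4]<40: continue
        p=W[l==i]; p=p[~np.isnan(p[:,0])]
        r=cv2.minAreaRect(p[:,:2].astype(np.float32)); print(name,'cen',np.round(p.mean(0),1),'rect',np.round(np.array(r[0]),1),np.round(r[1],1),round(r[2],1),s[i].tolist())
h=W[:,:,2]
tall=(h>82)&(h<98)
blob(tall,(110,300,190,300),'bar')
jigm=(h>28)&(h<45)
blob(jigm,(350,500,160,290),'jig')
blob((h>65)&(h<90),(350,500,160,290),'lug')
c=cv2.resize(im[160:290,350:500],None,fx=5,fy=4.6,interpolation=cv2.INTER_CUBIC)
c=cv2.resize(im[160:290,350:500],(690,598),interpolation=cv2.INTER_CUBIC)
cv2.imwrite('pics/jig.png',c[:,:,::-1])
E
```

```text
bar cen [580.  207.1  90.1] rect [580.6 207.6] [16.5 43.7] 51.1 [193, 200, 23, 24, 245]
bar cen [502.7 173.7  90.3] rect [502.8 174.1] [16.8 43.5] 26.5 [209, 246, 27, 20, 253]
bar cen [469.9 314.8  90.1] rect [470.  315.7] [30.9 44.3] 29.0 [124, 262, 32, 28, 494]
bar cen [477.7  83.8  90.6] rect [477.8  83.9] [43.6 16.6] 75.0 [261, 262, 27, 16, 243]
jig cen [ 627.4 -200.7   35.2] rect [ 625.7 -198.9] [ 70.8 193.4] 1.9 [369, 172, 103, 39, 3297]
jig cen [ 533.6 -199.9   35.2] rect [ 521.  -201.6] [123.7 230.7] 1.9 [363, 211, 129, 70, 5765]
jig cen [ 466.  -267.8   32.2] rect [ 467.2 -268.9] [26.5 11. ] 89.4 [457, 271, 15, 7, 82]
lug cen [ 532.1 -199.2   78.4] rect [ 532.6 -201.6] [12.2 51.4] 2.4 [418, 233, 32, 9, 227]
```

View pics/jig.png

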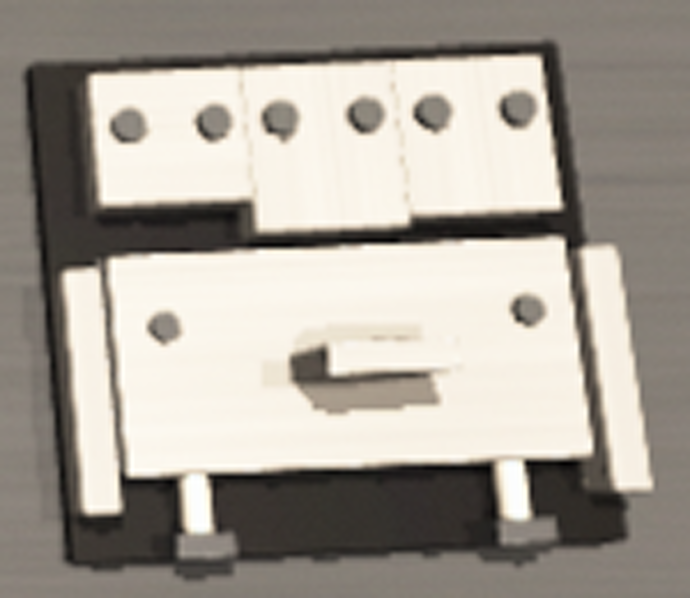

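```bash
cat >> h.py <<'E'
from scipy.spatial.transform import Rotation as R
def go(xyz,yaw):
    """tool-frame offset cm / rot deg to reach TCP xyz, tool y at world angle yaw (deg, mod 180), pointing down"""
    s=manip.get_state(); R0=R.from_rotvec(s['tool_rot']); best=None
    for k in (0,180):
        a=np.radians(yaw+k); y=np.array([np.cos(a),np.sin(a),0]); zz=np.array([0,0,-1.])
        Rt=R.from_matrix(np.stack([np.cross(y,zz),y,zz],1)); rv=(R0.inv()*Rt).as_rotvec(degrees=True)
        if best is None or np.linalg.norm(rv)<np.linalg.norm(best): best=rv
    print('at',np.round(s['ee_pos'],1),'F',np.round(s['ft_force'],1),'t',round(s['clock'],2))
    print('offset',np.round(R0.inv().apply(np.array(xyz)-s['ee_pos'])/10,2),'rot',np.round(best,2))
E
python3 - <<'E'
from h import *
z=np.load('pics/top.npz'); W=z['W']
a=np.radians(2.0); ex=np.array([np.cos(a),np.sin(a)]); ey=np.array([-ex[1],ex[0]])
P=W.reshape(-1,3); m=(P[:,2]>30)&(P[:,2]<40); P=P[m]
q=(P[:,:2]-[532.6,-201.6])@np.stack([ex,ey],1)
for y0 in range(-90,91,12):
    s=q[(abs(q[:,1]-y0)<6)]; pl=s[(s[:,0]>20)&(s[:,0]<58),0]; bl=s[(s[:,0]>58)&(s[:,0]<100),0]
    print(y0,np.round(pl.max(),1),np.round(bl.min(),1))
print('block y range',np.percentile(q[q[:,0]>90][:,1],[0,.5,99.5,100]))
print('plate y range',np.percentile(q[abs(q[:,0]-20)<20][:,1],[0,1,99,100]))
go([502.8,174.1,150],26.5)
E
```

```text
-90 50.0 61.9
-78 50.1 61.7
-66 49.1 62.1
-54 49.5 61.8
-42 50.1 61.8
-30 57.7 58.4
-18 57.9 58.2
-6 57.9 58.7
6 58.0 58.0
18 48.9 58.0
30 49.5 58.8
42 50.1 71.7
54 48.8 71.7
66 49.1 71.8
78 49.7 72.3
90 50.4 72.1
block y range [-319.53263828 -317.31904273  773.30434485  804.21973203]
plate y range [-114.97996393 -112.2415174   114.56741961  115.33435762]
at [190.4 594.8 230.3] F [ 0.4  0.5 -0.3] t 0.1
offset [42.58 30.51  8.1 ] rot [ 0.1  -0.05 45.74]
```

arm_command(
  increments=[
    {"offset": [42.6, 30.5, 5], "rot": [0, 0, 45.7], "claw": 4.5},
    {"offset": [42.6, 30.5, 5], "rot": [0, 0, 45.7], "claw": 4.5},
    {"offset": [42.6, 30.5, 5], "rot": [0, 0, 45.7], "claw": 4.5},
    {"offset": [42.6, 30.5, 5], "rot": [0, 0, 45.7], "claw": 4.5},
    {"offset": [42.6, 30.5, 5], "rot": [0, 0, 45.7], "claw": 4.5},
    {"offset": [42.6, 30.5, 5], "rot": [0, 0, 45.7], "claw": 4.5},
    {"offset": [42.6, 30.5, 5], "rot": [0, 0, 45.7], "claw": 4.5},
    {"offset": [42.6, 30.5, 5], "rot": [0, 0, 45.7], "claw": 4.5},
    {"offset": [42.6, 30.5, 5], "rot": [0, 0, 45.7], "claw": 4.5},
    {"offset": [42.6, 30.5, 5], "rot": [0, 0, 45.7], "claw": 4.5},
    {"offset": [42.6, 30.5, 5], "rot": [0, 0, 45.7], "claw": 4.5},
    {"offset": [42.6, 30.5, 5], "rot": [0, 0, 45.7], "claw": 4.5},
    {"offset": [42.6, 30.5, 5], "rot": [0, 0, 45.7], "claw": 4.5},
    {"offset": [42.6, 30.5, 5], "rot": [0, 0, 45.7], "claw": 4.5},
    {"offset": [42.6, 30.5, 5], "rot": [0, 0, 45.7], "claw": 4.5},
    {"offset": [42.6, 30.5, 5], "rot": [0, 0, 45.7], "claw": 4.5},
    {"offset": [42.6, 30.5, 8.1], "rot": [0, 0, 45.7], "claw": 4.5},
    {"offset": [42.6, 30.5, 8.1], "rot": [0, 0, 45.7], "claw": 4.5},
    {"offset": [42.6, 30.5, 8.1], "rot": [0, 0, 45.7], "claw": 4.5},
  ],
)

```text
clock: 1.68
ee_pos: [501.8, 175.2, 149.5]
tool_rot: [2.671, -1.648, -0.002]
ft_force: [0.1, -0.1, -0.1]
width: 0.532
grasp_force: 0.0
```

```bash
python3 - <<'E'
from h import *
im,d=eyes.read_camera('wrist'); cv2.imwrite('pics/w1.png',im[:,:,::-1])
print(manip.get_state()['width']); go([502.8,174.1,46],26.5)
E
```

```text
0.5238286014853611
at [502.9 175.6 150.7] F [ 1.1  0.9 -0.4] t 1.73
offset [ 0.13  0.07 10.47] rot [ 0.04 -0.03  0.17]
```

View pics/w1.png

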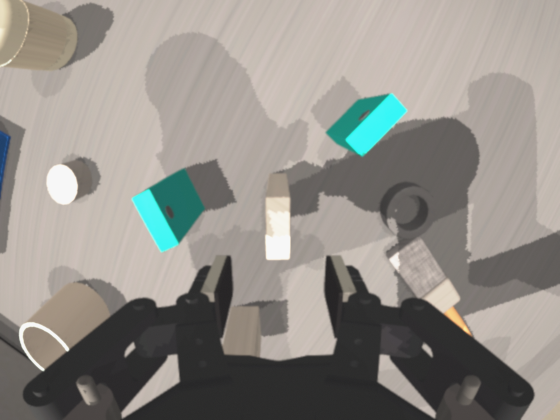

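The bar at (278,225) is centred and square between the fingers at (225 and 335, 290). I'll descend and grip.

arm_command(
  increments=[
    {"offset": [0.1, 0.05, 3.5], "rot": [0, 0, 0], "claw": 4.5},
    {"offset": [0.1, 0.05, 7], "rot": [0, 0, 0], "claw": 4.5},
    {"offset": [0.1, 0.05, 9.5], "rot": [0, 0, 0], "claw": 4.5},
    {"offset": [0.1, 0.05, 10.4], "rot": [0, 0, 0], "claw": 4.5},
    {"offset": [0.1, 0.05, 10.4], "rot": [0, 0, 0], "claw": 4.5},
    {"offset": [0.1, 0.05, 10.4], "rot": [0, 0, 0], "claw": 4.5},
    {"offset": [0.1, 0.05, 10.4], "rot": [0, 0, 0], "claw": 1.0},
    {"offset": [0.1, 0.05, 10.4], "rot": [0, 0, 0], "claw": 1.0},
    {"offset": [0.1, 0.05, 10.4], "rot": [0, 0, 0], "claw": 1.0},
    {"offset": [0.1, 0.05, 10.4], "rot": [0, 0, 0], "claw": 1.0},
    {"offset": [0.1, 0.05, 10.4], "rot": [0, 0, 0], "claw": 1.0},
    {"offset": [0.1, 0.05, 10.4], "rot": [0, 0, 0], "claw": 1.0},
    {"offset": [0.1, 0.05, 10.4], "rot": [0, 0, 0], "claw": 1.0},
    {"offset": [0.1, 0.05, 10.4], "rot": [0, 0, 0], "claw": 1.0},
  ],
)

```text
clock: 2.9
ee_pos: [504.4, 174.5, 48.1]
tool_rot: [-2.67, 1.65, -0.003]
ft_force: [-0.8, 0.7, 7.0]
width: 0.181
grasp_force: 60.8
```

```bash
python3 - <<'E'
from h import *
s=manip.get_state();print(s['width'],s['grasp_force'],s['ee_pos'])
go([502.8,174.1,160],26.5)
go([591.3,-135.5,160],2.0)
E
```

```text
0.18129159213687024 60.84567904472351 [504.36260004 174.52796728  48.11968394]
at [504.4 174.5  48.1] F [-0.8  0.7  7. ] t 2.9
offset [ -0.03   0.12 -11.19] rot [-0.2   0.01  0.08]
at [504.4 174.5  48.1] F [-0.8  0.7  7. ] t 2.9
offset [ 31.61   6.06 -11.21] rot [-0.19  0.05 24.58]
```

arm_command(
  increments=[
    {"offset": [0, 0, -2], "rot": [0, 0, 0], "claw": 1.0},
    {"offset": [0, 0, -5], "rot": [0, 0, 0], "claw": 1.0},
    {"offset": [0, 0, -8.5], "rot": [0, 0, 0], "claw": 1.0},
    {"offset": [0, 0, -12.2], "rot": [0, 0, 0], "claw": 1.0},
    {"offset": [3, 0.6, -12.2], "rot": [0, 0, 3], "claw": 1.0},
    {"offset": [7, 1.3, -12.2], "rot": [0, 0, 7], "claw": 1.0},
    {"offset": [11, 2.1, -12.2], "rot": [0, 0, 11], "claw": 1.0},
    {"offset": [15, 2.9, -12.2], "rot": [0, 0, 15], "claw": 1.0},
    {"offset": [19, 3.6, -12.2], "rot": [0, 0, 18], "claw": 1.0},
    {"offset": [23, 4.4, -12.2], "rot": [0, 0, 21], "claw": 1.0},
    {"offset": [27, 5.2, -12.2], "rot": [0, 0, 23], "claw": 1.0},
    {"offset": [30, 5.8, -12.2], "rot": [0, 0, 24.6], "claw": 1.0},
    {"offset": [31.6, 6.1, -12.2], "rot": [0, 0, 24.6], "claw": 1.0},
    {"offset": [31.6, 6.1, -12.2], "rot": [0, 0, 24.6], "claw": 1.0},
    {"offset": [31.6, 6.1, -12.2], "rot": [0, 0, 24.6], "claw": 1.0},
    {"offset": [31.6, 6.1, -12.2], "rot": [0, 0, 24.6], "claw": 1.0},
  ],
)

```text
clock: 4.23
ee_pos: [589.3, -135.8, 168.0]
tool_rot: [2.259, -2.183, -0.001]
ft_force: [-0.6, 0.3, -0.6]
width: 0.177
grasp_force: 59.7
```

```bash
python3 - <<'E'
from h import *
im,d=eyes.read_camera('wrist'); cv2.imwrite('pics/w2.png',im[:,:,::-1])
im,d,W,c=cloud('top'); np.savez('pics/top2.npz',im=im,W=W)
s=manip.get_state();print(s['width'],s['grasp_force'])
P=W.reshape(-1,3)
# spacer seen in depth: points between z 50..155 near bay
m=(abs(P[:,0]-591)<40)&(abs(P[:,1]+135)<40)&(P[:,2]>45)&(P[:,2]<220)
Q=P[m]; print(m.sum(), np.round(np.percentile(Q,[5,50,95],axis=0),1) if m.sum() else '')
go([591.3,-135.5,80],2.0)
E
```

```text
0.17990397317061646 59.72014904022217
6 [[ 595.3 -136.5  207.7]
 [ 599.1 -135.2  211.3]
 [ 600.4 -131.   217.6]]
at [ 589.6 -135.1  168.4] F [ 0.1  0.1 -1.8] t 4.33
offset [ 0.04 -0.17  8.84] rot [0.01 0.01 0.03]
```

View pics/w2.png

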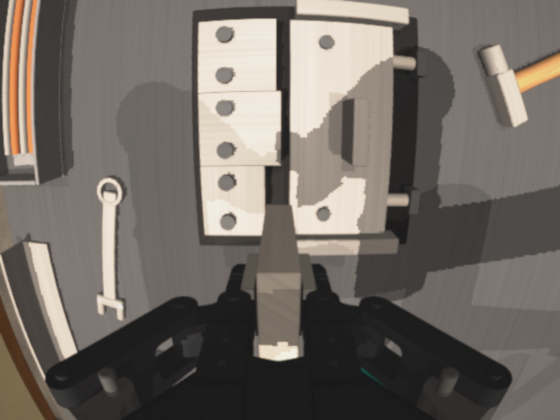

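The wrist view shows the wide bay's block edge at about column 265 and the plate edge at about 290 for rows 170–200. The bar's foot is at about columns 265–293, row 207. I'll check the alignment by casting rays.

```bash
python3 - <<'E'
from h import *
im=cv2.imread('pics/w2.png'); g=cv2.cvtColor(im,cv2.COLOR_BGR2GRAY).astype(float)
c=eyes.calibration('wrist'); T=np.array(c['cam_to_world'])
def ray(u,v,z):
    x,y=u-c['cx'],v-c['cy']; r=np.hypot(x,y); th=r/c['fx']
    dl=np.array([np.sin(th)*x/r,-np.sin(th)*y/r,-np.cos(th)]); D=T[:3,:3]@dl; o=T[:3,3]
    return o+D*(z-o[2])/D[2]
def edge(v,lo,hi):
    p=g[v-1:v+2].mean(0); gr=abs(np.gradient(p))[lo:hi]; return lo+(gr*np.arange(hi-lo)).sum()/gr.sum() if 0 else lo+np.argmax(gr)
for v in (174,182,190,198,203):
    b=edge(v,255,275); p=edge(v,282,300); print(v,b,p,np.round(ray(b,v,34)[:2],1),np.round(ray(p,v,34)[:2],1))
for v in (60,120): p=edge(v,282,300); print(v,p,np.round(ray(p,v,34)[:2],1))
for v in (207,215): 
    print('foot',v,[ (u,np.round(ray(u,v,120)[:2],1)) for u in (edge(v,255,275),edge(v,285,305))], g[v,255:305:2])
E
```

```text
174 265 289 [ 601.7 -158. ] [ 581.1 -158.7]
182 264 289 [ 602.4 -150.9] [ 580.7 -151.7]
190 265 289 [ 601.3 -143.8] [ 580.4 -144.6]
198 265 289 [ 601.2 -136.6] [ 580.1 -137.4]
203 265 289 [ 601. -132.] [ 579.9 -132.8]
60 290 [ 584.1 -256.6]
120 289 [ 583.  -205.1]
foot 207 [(np.int64(264), array([ 598.9, -153.2])), (np.int64(291), array([ 582.4, -153.8]))] [217. 214. 216. 215. 207. 115.  94.  96.  95.  95.  95.  97.  96.  96.
  95.  95.  94.  95. 138. 227. 229. 200. 195. 215. 229.]
foot 215 [(np.int64(264), array([ 598.7, -148.1])), (np.int64(293), array([ 580.9, -148.7]))] [234. 232. 233. 233. 220. 119.  93.  94.  94.  96.  96.  97.  96.  96.
  95.  94.  96.  96.  99. 191. 230. 225. 230. 230. 229.]
```

arm_command(
  increments=[
    {"offset": [0.15, -0.06, 2], "rot": [0, 0, 0], "claw": 1.0},
    {"offset": [0.15, -0.06, 5], "rot": [0, 0, 0], "claw": 1.0},
    {"offset": [0.15, -0.06, 7], "rot": [0, 0, 0], "claw": 1.0},
    {"offset": [0.15, -0.06, 8], "rot": [0, 0, 0], "claw": 1.0},
    {"offset": [0.15, -0.06, 8], "rot": [0, 0, 0], "claw": 1.0},
    {"offset": [0.15, -0.06, 8], "rot": [0, 0, 0], "claw": 1.0},
    {"offset": [0.15, -0.06, 8], "rot": [0, 0, 0], "claw": 1.0},
    {"offset": [0.15, -0.06, 8], "rot": [0, 0, 0], "claw": 1.0},
  ],
)

```text
clock: 5.0
ee_pos: [591.8, -137.5, 90.2]
tool_rot: [-2.258, 2.181, -0.004]
ft_force: [0.7, 0.6, -1.4]
width: 0.178
grasp_force: 59.8
```

```bash
python3 - <<'E'
from h import *
im,d=eyes.read_camera('wrist'); cv2.imwrite('pics/w3.png',im[:,:,::-1])
c=eyes.calibration('wrist'); T=np.array(c['cam_to_world']); g=cv2.cvtColor(im,cv2.COLOR_RGB2GRAY).astype(float)
def ray(u,v,z):
    x,y=u-c['cx'],v-c['cy']; r=np.hypot(x,y); th=r/c['fx']
    D=T[:3,:3]@np.array([np.sin(th)*x/r,-np.sin(th)*y/r,-np.cos(th)]); o=T[:3,3]
    return o+D*(z-o[2])/D[2]
for v in (150,170,190,200,210,220): print(v, [(int(u),np.round(ray(u,v,34)[:2],1).tolist(),np.round(ray(u,v,40)[:2],1).tolist()) for u in np.where(abs(np.gradient(g[v,240:320]))>18)[0]+240])
go([590.2,-137,58.5],2.0)
E
```

```text
150 [(285, [589.4, -190.0], [589.6, -190.6]), (286, [588.8, -190.0], [589.0, -190.6]), (287, [588.2, -190.1], [588.4, -190.7]), (297, [582.1, -190.3], [582.5, -190.9]), (298, [581.5, -190.3], [581.9, -190.9]), (299, [580.9, -190.4], [581.3, -191.0]), (300, [580.3, -190.4], [580.7, -191.0]), (304, [577.8, -190.5], [578.3, -191.1]), (305, [577.2, -190.5], [577.7, -191.1]), (306, [576.6, -190.5], [577.1, -191.2])]
170 [(240, [616.7, -176.7], [616.0, -177.8]), (241, [616.1, -176.7], [615.4, -177.8]), (272, [596.9, -177.3], [596.8, -178.3]), (273, [596.3, -177.3], [596.2, -178.3]), (283, [590.2, -177.6], [590.3, -178.6]), (284, [589.6, -177.6], [589.7, -178.6]), (285, [588.9, -177.6], [589.1, -178.6]), (286, [588.3, -177.6], [588.5, -178.6]), (287, [587.7, -177.7], [587.9, -178.7]), (297, [581.5, -177.9], [581.9, -178.9]), (298, [580.9, -177.9], [581.3, -178.9]), (299, [580.3, -178.0], [580.7, -178.9])]
190 [(242, [615.4, -164.0], [614.7, -165.4]), (243, [614.7, -164.1], [614.1, -165.5]), (263, [602.2, -164.5], [601.9, -165.9]), (264, [601.5, -164.5], [601.3, -165.9]), (297, [580.9, -165.
[... 218 characters left out ...]
.2, -159.6]), (297, [580.6, -158.8], [581.0, -160.4]), (298, [580.0, -158.8], [580.4, -160.4])]
210 [(251, [609.5, -151.2], [609.0, -153.0]), (252, [608.9, -151.2], [608.4, -153.0]), (292, [583.5, -152.1], [583.8, -153.9]), (293, [582.8, -152.1], [583.1, -153.9]), (297, [580.3, -152.2], [580.7, -154.0]), (298, [579.6, -152.2], [580.1, -154.0])]
220 [(262, [602.4, -144.7], [602.1, -146.7]), (263, [601.7, -144.7], [601.5, -146.7]), (264, [601.1, -144.8], [600.9, -146.8]), (294, [581.8, -145.5], [582.2, -147.4]), (297, [579.9, -145.5], [580.3, -147.5]), (298, [579.3, -145.6], [579.7, -147.5])]
at [ 591.6 -137.6   90. ] F [ 0.   0.  -1.2] t 5.05
offset [-0.06  0.15  3.15] rot [-0.18 -0.01 -0.03]
```

View pics/w3.png

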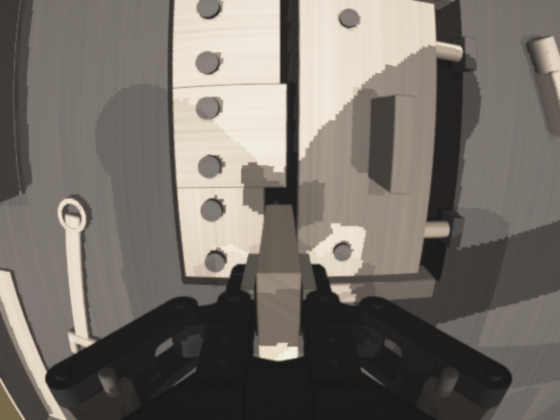

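The foot (columns 265–293, row 207) sits over the bay gap (columns 263–297), about 1.3 mm too far towards the block. I'll correct that and insert it.

arm_command(
  increments=[
    {"offset": [0, 0.13, 0], "rot": [0, 0, 0], "claw": 1.0},
    {"offset": [0, 0.13, 0.3], "rot": [0, 0, 0], "claw": 1.0},
    {"offset": [0, 0.13, 0.6], "rot": [0, 0, 0], "claw": 1.0},
    {"offset": [0, 0.13, 0.9], "rot": [0, 0, 0], "claw": 1.0},
    {"offset": [0, 0.13, 1.2], "rot": [0, 0, 0], "claw": 1.0},
    {"offset": [0, 0.13, 1.5], "rot": [0, 0, 0], "claw": 1.0},
    {"offset": [0, 0.13, 1.8], "rot": [0, 0, 0], "claw": 1.0},
    {"offset": [0, 0.13, 1.8], "rot": [0, 0, 0], "claw": 1.0},
    {"offset": [0, 0.13, 1.8], "rot": [0, 0, 0], "claw": 1.0},
  ],
)

```text
clock: 5.8
ee_pos: [589.2, -137.7, 70.0]
tool_rot: [2.259, -2.183, -0.001]
ft_force: [-0.1, 0.2, -1.4]
width: 0.182
grasp_force: 59.8
```

arm_command(
  increments=[
    {"offset": [0, 0, 0.2], "rot": [0, 0, 0], "claw": 1.0},
    {"offset": [0, 0, 0.4], "rot": [0, 0, 0], "claw": 1.0},
    {"offset": [0, 0, 0.6], "rot": [0, 0, 0], "claw": 1.0},
    {"offset": [0, 0, 0.8], "rot": [0, 0, 0], "claw": 1.0},
    {"offset": [0, 0, 0.9], "rot": [0, 0, 0], "claw": 1.0},
    {"offset": [0, 0, 0.9], "rot": [0, 0, 0], "claw": 1.0},
    {"offset": [0, 0, 0.9], "rot": [0, 0, 0], "claw": 1.0},
  ],
)

```text
clock: 6.38
ee_pos: [589.3, -137.7, 61.3]
tool_rot: [2.259, -2.183, -0.0]
ft_force: [0.0, -0.2, -1.9]
width: 0.176
grasp_force: 59.8
```

arm_command(
  increments=[
    {"offset": [0, 0, 0.08], "rot": [0, 0, 0], "claw": 1.0},
    {"offset": [0, 0, 0.14], "rot": [0, 0, 0], "claw": 1.0},
    {"offset": [0, 0, 0.2], "rot": [0, 0, 0], "claw": 1.0},
    {"offset": [0, 0, 0.2], "rot": [0, 0, 0], "claw": 1.0},
    {"offset": [0, 0, 0.2], "rot": [0, 0, 0], "claw": 1.0},
  ],
)

```text
clock: 6.8
ee_pos: [589.5, -137.7, 60.1]
tool_rot: [-2.259, 2.183, -0.001]
ft_force: [-1.8, 1.7, 4.5]
width: 0.178
grasp_force: 60.6
```

The foot touched the bed at the expected height. Releasing it now, then retreating upward.

arm_command(
  increments=[
    {"offset": [0, 0, 0.15], "rot": [0, 0, 0], "claw": 2.2},
    {"offset": [0, 0, 0.15], "rot": [0, 0, 0], "claw": 2.6},
    {"offset": [0, 0, 0.15], "rot": [0, 0, 0], "claw": 3.5},
    {"offset": [0, 0, 0.15], "rot": [0, 0, 0], "claw": 4.2},
    {"offset": [0, 0, 0.15], "rot": [0, 0, 0], "claw": 4.2},
    {"offset": [0, 0, 0.15], "rot": [0, 0, 0], "claw": 4.2},
    {"offset": [0, 0, 0.15], "rot": [0, 0, 0], "claw": 4.2},
    {"offset": [0, 0, 0.15], "rot": [0, 0, 0], "claw": 4.2},
    {"offset": [0, 0, -1], "rot": [0, 0, 0], "claw": 4.2},
    {"offset": [0, 0, -3], "rot": [0, 0, 0], "claw": 4.2},
    {"offset": [0, 0, -6], "rot": [0, 0, 0], "claw": 4.2},
    {"offset": [0, 0, -9], "rot": [0, 0, 0], "claw": 4.2},
    {"offset": [0, 0, -9], "rot": [0, 0, 0], "claw": 4.2},
  ],
)

```text
clock: 7.88
ee_pos: [593.5, -138.3, 157.4]
tool_rot: [-2.255, 2.176, -0.018]
ft_force: [1.4, -0.2, 1.6]
width: 0.497
grasp_force: 0.0
```

```bash
python3 - <<'E'
from h import *
s=manip.get_state(); print(s['width'],s['ee_pos'])
im,d,W,c=cloud('scene'); P=W.reshape(-1,3)
m=(abs(P[:,0]-591)<60)&(abs(P[:,1]+135)<60)&(P[:,2]>96)&(P[:,2]<108)
p=P[m]; r=cv2.minAreaRect(p[:,:2].astype(np.float32)); print('bar top',p.mean(0),r)
cv2.imwrite('pics/s2.png',cv2.resize(im[120:270,90:290],(800,600))[:,:,::-1])
# push approach point behind lug: lug centre - 45mm along jig x
a=np.radians(2); ex=np.array([np.cos(a),np.sin(a)]); q=np.array([532.6,-201.6])-ex*29
print(q); go([*q,150],2.0)
E
```

```text
0.49713115040077105 [ 593.47781636 -138.31042076  157.38612181]
bar top [ 592.76400205 -137.5881762   102.80902333] ((591.2515258789062, -138.04391479492188), (16.326452255249023, 44.51450729370117), 2.827643871307373)
[ 503.61766602 -202.6120854 ]
at [ 591.9 -137.9  154.4] F [ 0.6  0.4 -1.2] t 7.93
offset [6.16 9.05 0.36] rot [-0.55 -0.06 -0.01]
```

View pics/s2.png

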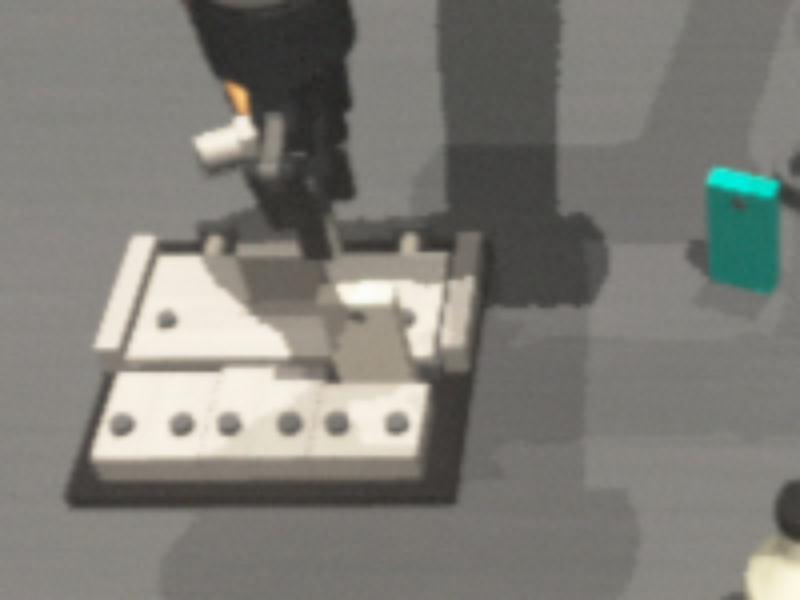

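The spacer stands upright in the wide bay: top at (591.3, -138), z 102.8, turned 2.8° against the jig's 2°. Now I'll close the fingers, turn 90° and go behind the lug.

```bash
python3 - <<'E'
from h import *
print(manip.get_state()['q'][5]); 
a=np.radians(2); ex=np.array([np.cos(a),np.sin(a)]); q=np.array([532.6,-201.6])-ex*32
go([*q,150],92.0)
E
```

```text
-0.0036368426661769126
at [ 591.9 -137.9  154.4] F [ 0.6  0.4 -1.2] t 7.93
offset [6.16 9.35 0.36] rot [-0.47  0.38 89.99]
```

arm_command(
  increments=[
    {"offset": [2, 3, 0], "rot": [0, 0, 7], "claw": 2},
    {"offset": [4, 6, 0], "rot": [0, 0, 14], "claw": 0},
    {"offset": [6.2, 9.3, 0], "rot": [0, 0, 21], "claw": 0},
    {"offset": [6.2, 9.3, 0], "rot": [0, 0, 28], "claw": 0},
    {"offset": [6.2, 9.3, 0], "rot": [0, 0, 35], "claw": 0},
    {"offset": [6.2, 9.3, 0], "rot": [0, 0, 42], "claw": 0},
    {"offset": [6.2, 9.3, 0], "rot": [0, 0, 49], "claw": 0},
    {"offset": [6.2, 9.3, 0], "rot": [0, 0, 56], "claw": 0},
    {"offset": [6.2, 9.3, 0], "rot": [0, 0, 63], "claw": 0},
    {"offset": [6.2, 9.3, 0], "rot": [0, 0, 70], "claw": 0},
    {"offset": [6.2, 9.3, 0], "rot": [0, 0, 77], "claw": 0},
    {"offset": [6.2, 9.3, 0], "rot": [0, 0, 84], "claw": 0},
    {"offset": [6.2, 9.3, 0], "rot": [0, 0, 90], "claw": 0},
    {"offset": [6.2, 9.3, 0], "rot": [0, 0, 90], "claw": 0},
    {"offset": [6.2, 9.3, 0], "rot": [0, 0, 90], "claw": 0},
    {"offset": [6.2, 9.3, 0], "rot": [0, 0, 90], "claw": 0},
  ],
)

```text
clock: 9.27
ee_pos: [498.2, -202.8, 149.2]
tool_rot: [0.057, -3.141, -0.0]
ft_force: [-0.6, 0.1, -0.3]
width: -0.002
grasp_force: 0.0
```

```bash
python3 - <<'E'
from h import *
s=manip.get_state(); print(s['q'],s['width'])
a=np.radians(2); ex=np.array([np.cos(a),np.sin(a)]); q=np.array([532.6,-201.6])-ex*30
go([*q,46],92.0)
E
```

```text
[-8.49638848e-02  3.14481156e-01 -3.22655850e-01 -1.11896689e-04
 -9.34164609e-01 -1.44954997e+00] -0.0019278333566740402
at [ 498.2 -202.8  149.2] F [-0.6  0.1 -0.3] t 9.27
offset [-0.45 -0.   10.32] rot [ 0.01 -0.03  0.08]
```

arm_command(
  increments=[
    {"offset": [-0.4, 0, 3], "rot": [0, 0, 0], "claw": 0},
    {"offset": [-0.4, 0, 6], "rot": [0, 0, 0], "claw": 0},
    {"offset": [-0.4, 0, 8], "rot": [0, 0, 0], "claw": 0},
    {"offset": [-0.4, 0, 9.5], "rot": [0, 0, 0], "claw": 0},
    {"offset": [-0.4, 0, 10.2], "rot": [0, 0, 0], "claw": 0},
    {"offset": [-0.4, 0, 10.2], "rot": [0, 0, 0], "claw": 0},
    {"offset": [-0.4, 0, 10.2], "rot": [0, 0, 0], "claw": 0},
    {"offset": [-0.4, 0, 10.2], "rot": [0, 0, 0], "claw": 0},
  ],
)

```text
clock: 9.93
ee_pos: [503.4, -202.8, 48.5]
tool_rot: [-0.055, 3.139, -0.001]
ft_force: [0.4, -1.3, 0.4]
width: -0.0
grasp_force: 0.0
```

arm_command(
  increments=[
    {"offset": [-0.2, 0, 0], "rot": [0, 0, 0], "claw": 0},
    {"offset": [-0.4, 0, 0], "rot": [0, 0, 0], "claw": 0},
    {"offset": [-0.6, 0, 0], "rot": [0, 0, 0], "claw": 0},
    {"offset": [-0.8, 0, 0], "rot": [0, 0, 0], "claw": 0},
    {"offset": [-1.0, 0, 0], "rot": [0, 0, 0], "claw": 0},
    {"offset": [-1.0, 0, 0], "rot": [0, 0, 0], "claw": 0},
    {"offset": [-1.0, 0, 0], "rot": [0, 0, 0], "claw": 0},
  ],
)

```text
clock: 10.52
ee_pos: [512.5, -202.3, 47.3]
tool_rot: [0.054, -3.141, -0.0]
ft_force: [0.2, -0.0, -0.1]
width: -0.001
grasp_force: 0.0
```

arm_command(
  increments=[
    {"offset": [-0.1, 0, 0], "rot": [0, 0, 0], "claw": 0},
    {"offset": [-0.2, 0, 0], "rot": [0, 0, 0], "claw": 0},
    {"offset": [-0.3, 0, 0], "rot": [0, 0, 0], "claw": 0},
    {"offset": [-0.4, 0, 0], "rot": [0, 0, 0], "claw": 0},
    {"offset": [-0.5, 0, 0], "rot": [0, 0, 0], "claw": 0},
    {"offset": [-0.6, 0, 0], "rot": [0, 0, 0], "claw": 0},
    {"offset": [-0.6, 0, 0], "rot": [0, 0, 0], "claw": 0},
    {"offset": [-0.6, 0, 0], "rot": [0, 0, 0], "claw": 0},
  ],
)

```text
clock: 11.18
ee_pos: [517.4, -202.1, 47.1]
tool_rot: [0.053, -3.139, -0.001]
ft_force: [-5.0, -0.1, 2.4]
width: -0.003
grasp_force: 2.5
```

Contact, about 5 N. I'll keep pushing in small steps.

arm_command(
  increments=[
    {"offset": [-0.05, 0, 0], "rot": [0, 0, 0], "claw": 0},
    {"offset": [-0.1, 0, 0], "rot": [0, 0, 0], "claw": 0},
    {"offset": [-0.15, 0, 0], "rot": [0, 0, 0], "claw": 0},
    {"offset": [-0.2, 0, 0], "rot": [0, 0, 0], "claw": 0},
    {"offset": [-0.25, 0, 0], "rot": [0, 0, 0], "claw": 0},
    {"offset": [-0.3, 0, 0], "rot": [0, 0, 0], "claw": 0},
    {"offset": [-0.3, 0, 0], "rot": [0, 0, 0], "claw": 0},
    {"offset": [-0.3, 0, 0], "rot": [0, 0, 0], "claw": 0},
  ],
)

```text
clock: 11.85
ee_pos: [520.3, -202.0, 47.1]
tool_rot: [0.053, -3.139, -0.001]
ft_force: [-5.2, -0.4, 3.2]
width: 0.001
grasp_force: 2.8
```

arm_command(
  increments=[
    {"offset": [-0.05, 0, 0], "rot": [0, 0, 0], "claw": 0},
    {"offset": [-0.1, 0, 0], "rot": [0, 0, 0], "claw": 0},
    {"offset": [-0.15, 0, 0], "rot": [0, 0, 0], "claw": 0},
    {"offset": [-0.2, 0, 0], "rot": [0, 0, 0], "claw": 0},
    {"offset": [-0.2, 0, 0], "rot": [0, 0, 0], "claw": 0},
    {"offset": [-0.2, 0, 0], "rot": [0, 0, 0], "claw": 0},
  ],
)

```text
clock: 12.35
ee_pos: [520.7, -202.0, 47.1]
tool_rot: [0.052, -3.136, -0.001]
ft_force: [-8.3, -0.0, 6.9]
width: -0.002
grasp_force: 4.4
```

The force rises and the plate has stopped. One more small squeeze for margin, then a check.

arm_command(
  increments=[
    {"offset": [-0.06, 0, 0], "rot": [0, 0, 0], "claw": 0},
    {"offset": [-0.12, 0, 0], "rot": [0, 0, 0], "claw": 0},
    {"offset": [-0.18, 0, 0], "rot": [0, 0, 0], "claw": 0},
    {"offset": [-0.24, 0, 0], "rot": [0, 0, 0], "claw": 0},
    {"offset": [-0.24, 0, 0], "rot": [0, 0, 0], "claw": 0},
    {"offset": [-0.24, 0, 0], "rot": [0, 0, 0], "claw": 0},
    {"offset": [-0.24, 0, 0], "rot": [0, 0, 0], "claw": 0},
  ],
)

```text
clock: 12.93
ee_pos: [520.7, -202.0, 47.0]
tool_rot: [0.051, -3.13, -0.002]
ft_force: [-13.1, -1.0, 10.1]
width: -0.001
grasp_force: 6.7
```

```bash
python3 - <<'E'
from h import *
a=np.radians(2); ex=np.array([np.cos(a),np.sin(a)]); ey=np.array([-ex[1],ex[0]])
def q(P): return (P[:,:2]-[532.6,-201.6])@np.stack([ex,ey],1)
im,d,W,c=cloud('scene'); P=W.reshape(-1,3)
m=(abs(P[:,0]-591)<60)&(abs(P[:,1]+135)<60)&(P[:,2]>98)&(P[:,2]<106)
p=P[m]; print('bar top',p.mean(0)[2],cv2.minAreaRect(q(p).astype(np.float32)))
im2,d,W,c=cloud('top'); P=W.reshape(-1,3); P=P[(P[:,2]>30)&(P[:,2]<40)]; k=q(P)
for y0 in (-80,-60,-45,45,90): s=k[(abs(k[:,1]-y0)<6)&(k[:,0]>20)&(k[:,0]<60),0]; print(y0,s.max())
cv2.imwrite('pics/s3.png',cv2.resize(im[120:270,90:290],(800,600))[:,:,::-1])
s=manip.get_state(); print(s['ft_force'],s['ee_pos'],s['clock'])
E
```

```text
bar top 102.98221899244221 ((40.481327056884766, 41.16035461425781), (105.50785064697266, 40.63004684448242), 39.48416519165039)Traceback (most recent call last):
  File "<stdin>", line 8, in <module>
    return umr_maximum(a, axis, None, out, keepdims, initial, where)
ValueError: zero-size array to reduction operation maximum which has no identity
```

```bash
python3 - <<'E'
from h import *
a=np.radians(2); ex=np.array([np.cos(a),np.sin(a)]); ey=np.array([-ex[1],ex[0]])
im,d,W,c=cloud('scene'); P=W.reshape(-1,3)
k=(P[:,:2]-[532.6,-201.6])@np.stack([ex,ey],1)
m=(abs(k[:,0]-61)<20)&(abs(k[:,1]-64)<40)&(P[:,2]>99)&(P[:,2]<106)
print('bar top',P[m,2].mean(),cv2.minAreaRect(k[m].astype(np.float32)))
cv2.imwrite('pics/s3.png',cv2.resize(im[120:270,90:290],(800,600))[:,:,::-1])
s=manip.get_state(); print(s['ft_force'],s['ee_pos'],s['clock'])
E
```

```text
bar top 103.58713783354528 ((64.6744155883789, 61.73129653930664), (19.2258358001709, 43.46753692626953), 1.4312494993209839)
[-14.02418141  -1.32871243   9.65058781] [ 520.65433116 -201.98286639   47.00217066] 13.0833
```

View pics/s3.png

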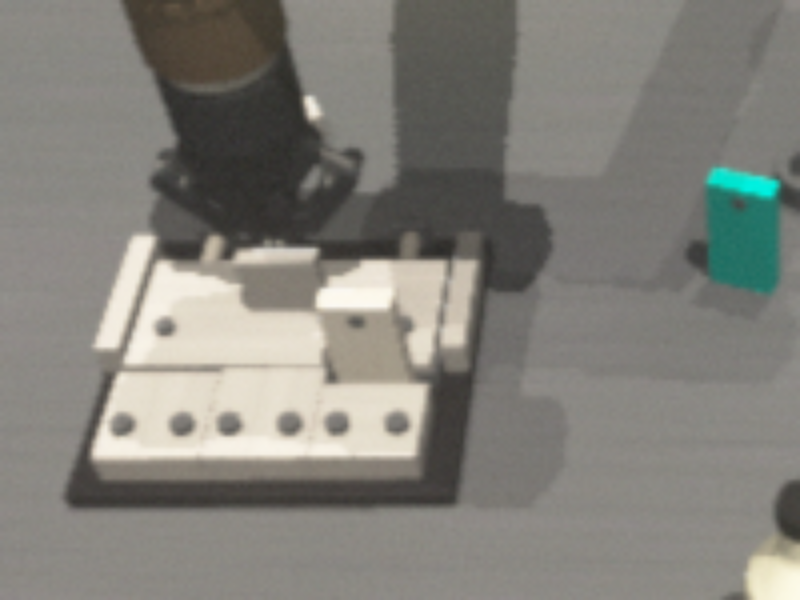

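The spacer at (360,340) stands square against the wide block, and the plate's edge has closed onto it. The fingers hold the lug with about 14 N, so I'm handing in.

```bash
python3 -c "
from cell import close_job
print(close_job())"
```

```text
the job is handed in; nothing more can be done
None
```

The job is handed in: the thin spacer stands let go in the wide bay, and the fingers are holding the plate pressed against it with about 14 N. The hand-in returned no verdict.

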